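# Empty a housing and hold the earth probes on it

### The job

Tip the four loose green terminal plugs out of the aluminium housing into the blue bin, then stand the empty housing upright in the nest of the test box, down between the corner locators with its flat end facing the probe pins, and let go of it. Then pull the probe slide by its steel bar towards the housing until the red pointers stand in the green bands, so that the pins press on the housing, and keep holding it there against its springs: finish while holding. Leave the pen, the screwdriver and the meter where they lie.

Things in the scene. Friction and masses are not known exactly. Their poses are not given: they have to be found in the camera images.
- housing: Open aluminium shell, 110 (x) x 60 (y) x 45 mm high (z), about 0.3 kg, 5 mm floor, flat upright sides. Origin: centre of underside. Its -x end is raked: a 45 deg ramp inside, from the floor at x = -12 mm up to the rim; pieces slide off over it from about 75 deg of tip, all by 95 deg. Its +x end is upright, with a brass pad; it points away from the robot within 30 deg at the start.
- flat_end (a point): Centre of the brass earth pad on the housing's flat +x end, 55 mm from the housing's origin and 22 mm above its underside.
- plug1: One of four loose green pluggable terminal blocks, 18 x 16 x 13 mm, 14 g, lying in the housing at the start. Origin: centre of its underside.
- plug2: One of four loose green pluggable terminal blocks, 18 x 16 x 13 mm, 14 g, lying in the housing at the start. Origin: centre of its underside.
- plug3: One of four loose green pluggable terminal blocks, 18 x 16 x 13 mm, 14 g, lying in the housing at the start. Origin: centre of its underside.
- plug4: One of four loose green pluggable terminal blocks, 18 x 16 x 13 mm, 14 g, lying in the housing at the start. Origin: centre of its underside.
- bin: Blue open plastic bin, fixed to the bench, 170 x 170 mm, 55 mm high, walls 4 mm; origin: centre of its underside. It and the housing may stand in either of two places. Plugs poured from just above it land about 2 to 6 cm (horizontally) from the middle of the tipped housing, towards its open top; tipped briskly they fly farther.
- test_box: Black test box, cream top plate, fixed, 300 (x) x 200 (y) mm, plate top 68 mm above the bench; origin: centre of underside; x points roughly away from the robot. Nest on the near half, probe slide on the far half. Heights above the plate: slide 30 mm, its tan block 42 mm, back terminal box 32 mm, pull bar 84 mm.
- nest (a point): Centre of the nest, on the plate top; axes as the test box. Black corner locators leave 3 mm round the housing on each side and flare outwards above 6 mm as a lead-in, top 11 mm above the plate; the middle 70 mm of the long sides is open. The housing belongs here, long side along x, flat end towards +x.
- nest_far_end (a point): Where the housing's earth pad belongs: 55 mm towards +x from the nest centre, 22 mm above the plate.
- probe_slide (a joint): Travel of the probe slide in m: 0 at rest, growing as it is pulled along the test box's -x towards the nest; end stop at 0.040. Springs pull it back with 5.4 N at rest plus 0.18 N per mm; let go, it runs back. Pointers in the middle of the green bands at 0.030; the bands span 0.025 to 0.035.
- bar_middle (a point): Middle of the pull bar, on its axis: a steel D-handle on the probe slide, moving with it; round bar of 12 mm diameter along the test box's y, 80 mm between two posts, axis 78 mm above the plate (146 mm above the bench), 42 mm free under it. At rest it is 70 mm towards +x from the test box's centre.
- pointer (a point): Tip of the red pointer on the slide's +y side (there is another one on the -y side).
- green_mark (a point): Middle of the 10 mm wide green band on the white scale strip beside the slide (a like one on the -y side), 30 mm towards -x from the pointer's resting place.
- probe_pins: Three brass sprung pins, 16 mm apart, 22 mm above the plate, pointing to -x from the slide. At rest their tips are 20 mm from the flat end of a housing centred in the nest; at the green band they press on it with about 3.5 N and yield about 10 mm. Origin as the test box.
- pen: Ballpoint pen with a blue cap, 140 mm long, lying on the bench. To be left alone.
- screwdriver: Screwdriver, 170 mm long, lying on the bench. To be left alone.
- meter: Yellow hand multimeter, 150 x 75 x 42 mm, lying on the bench beyond the bin and housing. To be left alone.

How it is judged:
By the outcome, as a careful person would: the job done as asked, in the order asked, and still so for the second after the job is handed in, while the arm keeps its last pose, push and grip.
It also fails if it takes over 54 s, if anything falls off the work surface, if the arm or the gripper's body presses on something with over 40 N, if the wrist force passes 120 N, or if a joint passes its speed limit or range.

### The arm

A 7-joint arm with a two-finger parallel gripper is mounted at the origin on the work surface. World frame = base frame: x ahead of the robot, y to its left, z up, the work surface at z = 0. Lengths are in m, angles in rad, forces in N, time in s.
With the tool pointing down it reaches from about 0.4 to 0.85 m from the base axis. Payload 6.9 kg.
Tool frame: the origin (TCP) lies midway between the tips of the shut fingers; the grasp point (between the pads) lies 19 mm behind it; z points along the fingers, y is the line along which they close (so a half turn about z gives the same grasp; the last joint's range is limited). The gripper opens to 85 mm and grips with 20 to 120 N. Pads are 22 mm wide; open, the fingers measure 114 mm over their backs; the gripper's body (76 mm by 85 mm) begins 54 mm behind the grasp point. The pads swing forward as they close: fully open they stand 13 mm farther back than shut.
Start: joints at [-1.167, 0.507, -0.238, 1.5, 0.126, 1.149, -0.155], TCP at [0.183, 0.597, 0.231] pointing down, gripper open.
Joint ranges: [-3.08, 3.08], [-0.24, 2.05], [-1.43, 1.35], [0, 2.5], [-1.52, 4.66], [0.17, 1.96], [-2.89, 2.89]. Speed limits (rad/s): [2.39, 2.39, 3.14, 3.14, 3.14, 3.14, 3.14].

### API

Orientations are given as a unit quaternion [w, x, y, z].
In Python, from cell import robot gives the robot as it stands.
- The arm moves only by the tool step_arm, never from a script. Its argument "series" is a list of rows, each a list of 7 numbers: the turn, a rotation vector about the world's x, y, z each as a share of 120 degrees, from -1 to 1, then the shift along the world's x, y, z each as a share of 500 mm, from -1 to 1, then the opening, from -1 (shut) to 1 (fully open). In form: [[rx, ry, rz, dx, dy, dz, jaw], ...]. A call has 1 to 8 rows; each row is the pose to reach, as a shift and turn from the pose commanded when the call began; what a row does not reach only later rows make up. A row lasts 1/10 s, in which the tool goes at most 50 mm and 8.59 degrees, less where a joint would pass 70% of its speed; a pose out of reach is approached as far as the arm can. A call with a number of a shift or a turn outside -1 to 1 is refused whole. A call with a gripper value outside its range is refused whole. The fingers move at their own pace and stop on an object; the grip force is fixed at half the most. Time passes only in rows, so rows that repeat a pose let the fingers close. It gives the time, the measured TCP pose, the force, the opening and the grip force at its end, in the units of the state.
- robot.sense(): the state, without advancing time (a new reading comes with each control period).
- robot.read_camera(name): name is "scene" or "top" or "wrist"; returns the picture (480x640x3 uint8, red, green, blue); there is no depth.
- robot.camera_params(name): a dict with "fx", "fy", "cx", "cy" (pixels), "D" ([k1, k2, p1, p2, k3] as OpenCV has them; the pictures are not rectified), "camera_from_world" (4x4, takes a point from world to camera coordinates). Camera axes: x right, y down, z forward; pixel columns grow to the right and rows downward; lengths in m; the calibration is good to about 2 mm. A picture is of the moment at which its call begins: read the wrist's pose just before it. camera_params takes no time and is no camera call; for the wrist camera it gives the pose at the moment of the call.
- robot.finish_job(): hands the job in; it is judged then, once.
The state is a dict: "clock": time; "joint_positions": joint angles; "qd": joint speeds; "joint_torque": joint torques, N m; "tcp_pos": TCP position; "tool_rot": TCP orientation; "contact_force": force on the tool from outside, world axes, zero at the start; "torque": the same for the moment, N m; "finger_gap": finger opening in m; "grasp_force": force on a finger pad.
Only numpy, scipy, OpenCV 4.12 (cv2) and the standard library are available. Lean on these libraries where they do the work, as an engineer would, in place of code of your own. Each camera call takes 0.05 s, during which the arm holds its last target. There are 200 camera calls.

## Working session

There is one attempt and no reset: what is moved stays moved. The work goes in short steps, Python scripts to look and compute and a tool call to move; the robot and the scene stay as the last step left them, time stands still between calls to the robot, and variables do not carry over. Pictures are saved under pics/ and viewed, at most 13 in all, crops included, and the job is handed in when it is done.

Besides the shell and the picture viewer there is one more tool, called after "Emit:" in YAML: its name, and indented under it one key for each argument. step_arm: Moves the arm, as the interface text tells. Shift numbers are shares of 500 mm and turn numbers shares of 120 degrees, none past 1 either way. Its arguments: {"type":"object","properties":{"series":{"type":"array"}},"required":["series"]}

```bash
mkdir -p pics; ls; python3 - <<'E'
from cell import robot
import cv2
s=robot.sense();print({k:s[k] for k in('clock','tcp_pos','tool_rot','finger_gap')})
for n in('scene','top'):
    im=robot.read_camera(n);cv2.imwrite(f'pics/{n}0.png',im[:,:,::-1]);p=robot.camera_params(n);print(n,p)
E
```

```text
pics
{'clock': 0.0, 'tcp_pos': array([0.18329855, 0.59697685, 0.23043102]), 'tool_rot': array([-1.34064165e-04,  1.48352539e-01,  9.88934126e-01, -8.95127095e-04]), 'finger_gap': 0.0853620626066721}
scene {'fx': 435.030610792239, 'fy': 435.030610792239, 'cx': 325.69229353647455, 'cy': 235.78760493867833, 'D': array([-0.03234416,  0.        ,  0.        ,  0.        ,  0.        ]), 'camera_from_world': array([[ 0.84625633,  0.53265203, -0.01149108, -0.50351005],
       [ 0.45160453, -0.7286009 , -0.51496997, -0.21899179],
       [-0.28267221,  0.43060717, -0.85713119,  1.13916625],
       [ 0.        ,  0.        ,  0.        ,  1.        ]])}
top {'fx': 463.57260787844484, 'fy': 463.57260787844484, 'cx': 317.92512993004254, 'cy': 242.2748382269216, 'D': array([0.02068958, 0.        , 0.        , 0.        , 0.        ]), 'camera_from_world': array([[ 0.01649799, -0.99971122, -0.01747255, -0.00397097],
       [-0.9892981 , -0.01378742, -0.14525555,  0.60068091],
       [ 0.14497271,  0.01968198, -0.98923988,  1.13043177],
       [ 0.        ,  0.        ,  0.        ,  1.        ]])}
```

View pics/scene0.png

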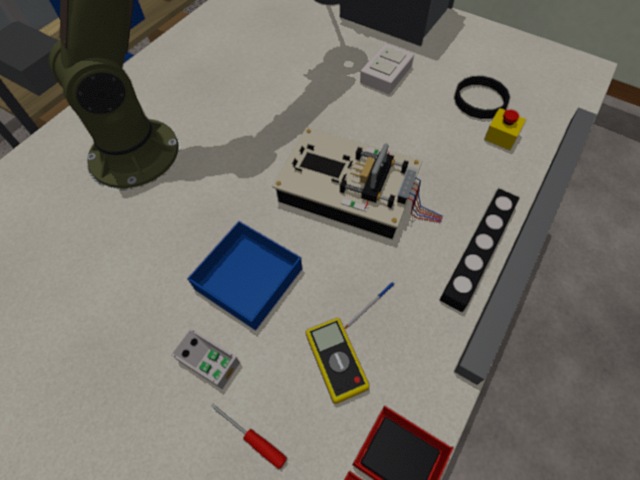

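View pics/top0.png

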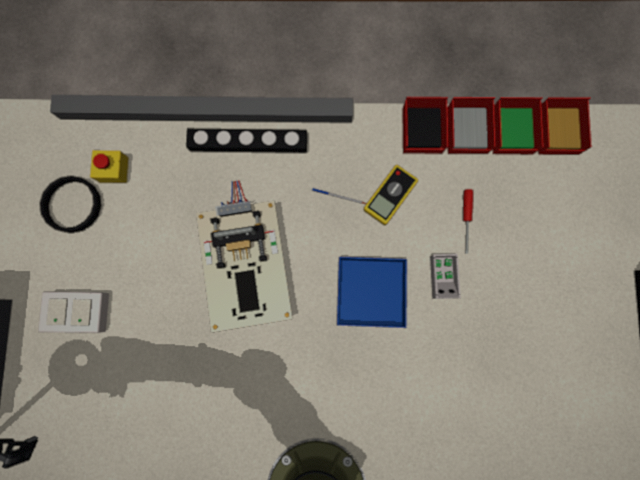

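The scene view shows the bin around (245,275), the housing at (206,360) with its raked end at left, and the test box at (350,180). In the top view the bin is at (372,291), the housing at (445,275) with the flat end up, and the test box at (246,265). I'll zoom in next.

```bash
cat > h.py <<'E'
import numpy as np,cv2
from cell import robot
def ray(P,uv):
    K=np.array([[P['fx'],0,P['cx']],[0,P['fy'],P['cy']],[0,0,1]])
    n=cv2.undistortPoints(np.array(uv,float).reshape(-1,1,2),K,np.array(P['D'])).reshape(-1,2)
    T=P['camera_from_world'];R=T[:3,:3]
    return -R.T@T[:3,3],np.c_[n,np.ones(len(n))]@R
def plane(P,uv,z):
    c,d=ray(P,uv);return c+d*((z-c[2])/d[:,2])[:,None]
def tri(P1,u1,P2,u2):
    c1,d1=ray(P1,u1);c2,d2=ray(P2,u2);o=[]
    for a,b in zip(d1,d2):
        s=np.linalg.lstsq(np.c_[a,-b],c2-c1,rcond=None)[0];o.append((c1+a*s[0]+c2+b*s[1])/2)
    return np.array(o)
E
python3 - <<'E'
from h import *
t=cv2.imread('pics/top0.png');s=cv2.imread('pics/scene0.png')
f=lambda a,w,h:cv2.resize(a,(w,h),interpolation=cv2.INTER_CUBIC)
# top box crop 190..300 x 180..340 (x3.5) ; housing 425..465,245..305 (x5)
o=np.zeros((600,800,3),np.uint8)
o[:600,:412]=f(t[185:335,194:297],412,600)
o[:350,420:670]=f(t[242:312,425:475],250,350)
o[360:600,420:720]=f(s[325:393,168:253],300,240)
cv2.imwrite('pics/z1.png',o)
P=robot.camera_params('top')
hsv=cv2.cvtColor(t,cv2.COLOR_BGR2HSV)
m=cv2.inRange(hsv,(100,150,40),(125,255,255));m[:, :330]=0;m[:,415:]=0
c=max(cv2.findContours(m,0,2)[0],key=cv2.contourArea);b=cv2.boxPoints(cv2.minAreaRect(c));q=plane(P,b,.055);print(b,q.round(4),q.mean(0))
E
```

```text
[[336.9896  324.32224]
 [339.16318 256.94077]
 [406.54465 259.11435]
 [404.37106 326.49582]] [[ 0.3972 -0.0449  0.055 ]
 [ 0.5628 -0.0486  0.055 ]
 [ 0.5598 -0.216   0.055 ]
 [ 0.3949 -0.2087  0.055 ]] [ 0.47869109 -0.12958178  0.055     ]
```

View pics/z1.png

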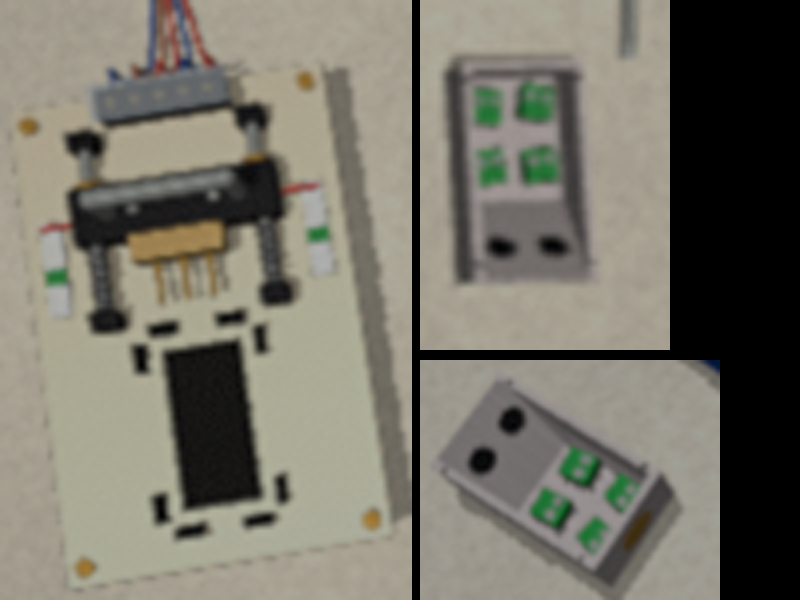

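The left crop gives the test box plate corners and black nest rectangle. The right crops show the housing rim, with four plugs at the flat end and the ramp towards the robot. I'll convert these pixels.

```bash
python3 - <<'E'
from h import *
P=robot.camera_params('top');S=robot.camera_params('scene')
def show(n,q):
    q=np.array(q);print(n,q.round(4).tolist(),'mean',q.mean(0).round(4))
cr=lambda a,s,ox,oy,x0,y0:(np.array(a,float)-[ox,oy])/s+[x0,y0]
h=plane(P,cr([(455,60),(578,62),(590,278),(465,280)],5,420,0,425,242),.045);show('H top',h)
h=plane(S,cr([(655,468),(602,582),(440,467),(505,380)],3.53,420,360,168,325),.045);show('H scene',h)
b=plane(P,cr([(15,112),(325,65),(392,535),(72,588)],4,0,0,194,185),.068);show('box',b)
print('yaw',np.degrees(np.arctan2(*((b[0]+b[1]-b[2]-b[3])[[1,0]]))), np.linalg.norm(b[0]-b[1]),np.linalg.norm(b[0]-b[3]))
b=plane(P,cr([(28,127),(305,80),(372,520),(85,568)],4,0,0,194,185),.068);show('screws',b)
print('yaw',np.degrees(np.arctan2(*((b[0]+b[1]-b[2]-b[3])[[1,0]]))))
n=plane(P,cr([(163,353),(240,342),(262,495),(187,510)],4,0,0,194,185),.068);show('nest',n)
print('yaw',np.degrees(np.arctan2(*((n[0]+n[1]-n[2]-n[3])[[1,0]]))))
show('bar',plane(P,cr([(80,197),(235,175)],4,0,0,194,185),.150))
print({k:robot.sense()[k] for k in ('joint_positions','contact_force')})
E
```

```text
H top [[0.5748, -0.2814, 0.045], [0.5747, -0.3425, 0.045], [0.4673, -0.3454, 0.045], [0.4653, -0.2841, 0.045]] mean [ 0.5205 -0.3133  0.045 ]
H scene [[0.5733, -0.2864, 0.045], [0.5867, -0.3477, 0.045], [0.4751, -0.3478, 0.045], [0.4728, -0.2922, 0.045]] mean [ 0.527  -0.3185  0.045 ]
box [[0.6672, 0.3078, 0.068], [0.7, 0.1138, 0.068], [0.409, 0.0644, 0.068], [0.3744, 0.2571, 0.068]] mean [0.5377 0.1858 0.068 ]
yaw 9.724285426652628 0.1966895718980419 0.2971661467928202
screws [[0.6577, 0.2991, 0.068], [0.6901, 0.1261, 0.068], [0.4178, 0.0768, 0.068], [0.3864, 0.2498, 0.068]] mean [0.538  0.1879 0.068 ]
yaw 10.274694854708708
nest [[0.5172, 0.2082, 0.068], [0.5247, 0.161, 0.068], [0.4317, 0.1441, 0.068], [0.422, 0.1895, 0.068]] mean [0.4739 0.1757 0.068 ]
yaw 10.721490748600749
bar [[0.6005, 0.2439, 0.15], [0.6147, 0.1546, 0.15]] mean [0.6076 0.1992 0.15  ]
{'joint_positions': array([-1.16751258,  0.50827896, -0.23752705,  1.50099719,  0.12569688,
        1.14891174, -0.15481018]), 'contact_force': array([-0.29090521, -0.7930062 , -0.26055261])}
```

Housing is at about (0.522,-0.315), the bin at (0.479,-0.13), and the nest at (0.474,0.176) with yaw about 10°. I'll move over the housing.

Emit:
step_arm:
  series:
    - [0, 0, 0.1, 0.6, -0.5, 0.04, 1]
    - [0, 0, 0.15, 0.6, -0.6, 0.04, 1]
    - [0, 0, 0.15, 0.6, -0.7, 0.04, 1]
    - [0, 0, 0.15, 0.6, -0.8, 0.04, 1]
    - [0, 0, 0.15, 0.6, -0.9, 0.04, 1]
    - [0, 0, 0.15, 0.6, -1, 0.04, 1]
    - [0, 0, 0.15, 0.6, -1, 0.04, 1]
    - [0, 0, 0.15, 0.6, -1, 0.04, 1]

```text
clock: 0.9
tcp_pos: [0.4036, 0.2675, 0.2458]
tool_rot: [-0.0, -0.008, 1.0, -0.0]
contact_force: [0.9, 0.4, 0.8]
finger_gap: 0.0856
grasp_force: 0.0
```

Emit:
step_arm:
  series:
    - [0, 0, 0, 0.1, -1, 0.06, 1]
    - [0, 0, 0, 0.1, -1, 0.06, 1]
    - [0, 0, 0, 0.1, -1, 0.06, 1]
    - [0, 0, 0, 0.1, -1, 0.06, 1]
    - [0, 0, 0, 0.1, -1, 0.06, 1]
    - [0, 0, 0, 0.1, -1, 0.06, 1]
    - [0, 0, 0, 0.1, -1, 0.06, 1]
    - [0, 0, 0, 0.1, -1, 0.06, 1]

```text
clock: 1.7
tcp_pos: [0.4425, -0.1297, 0.2699]
tool_rot: [0.0, -0.008, 1.0, -0.0]
contact_force: [1.6, 0.4, 0.4]
finger_gap: 0.0855
grasp_force: 0.0
```

```bash
python3 - <<'E'
from cell import robot
s=robot.sense();print(s['tcp_pos'],s['tool_rot'],s['joint_positions'])
E
```

```text
[ 0.44254763 -0.12965237  0.26990661] [ 3.14612891e-05 -8.22920018e-03  9.99966139e-01 -5.59788865e-06] [ 2.34901415e-01  2.14878561e-01 -3.69320543e-03  1.84493388e+00
  8.87488040e-04  1.08171802e+00  1.81813115e+00]
```

Emit:
step_arm:
  series:
    - [0, 0, 0, 0.06, -0.37, 0.04, 1]
    - [0, 0, 0, 0.06, -0.37, 0.04, 1]
    - [0, 0, 0, 0.06, -0.37, 0.04, 1]
    - [0, 0, 0, 0.06, -0.37, 0.04, 1]
    - [0, 0, 0, 0.06, -0.37, 0.04, 1]
    - [0, 0, 0, 0.06, -0.37, 0.04, 1]

```text
clock: 2.3
tcp_pos: [0.4725, -0.3131, 0.2889]
tool_rot: [-0.001, -0.007, 1.0, 0.0]
contact_force: [-0.7, 0.3, 0.4]
finger_gap: 0.0854
grasp_force: 0.0
```

```bash
cat > log.py <<'E'
import json
from cell import robot
s=robot.sense();r=[list(map(float,s[k])) for k in('joint_positions','tcp_pos','tool_rot')]
open('log.jsonl','a').write(json.dumps(r)+'\n')
E
echo '[[-1.16751258,0.50827896,-0.23752705,1.50099719,0.12569688,1.14891174,-0.15481018],[0.18329855,0.59697685,0.23043102],[-1.34064165e-04,1.48352539e-01,9.88934126e-01,-8.95127095e-04]]
[[0.234901415,0.214878561,-0.00369320543,1.84493388,0.000887488,1.08171802,1.81813115],[0.44254763,-0.12965237,0.26990661],[0.0000314,-0.0082292,0.999966139,-0.0000056]]' > log.jsonl
python3 - <<'E'
import log
from h import *
P=robot.camera_params('wrist');im=robot.read_camera('wrist')
cv2.imwrite('pics/w1.png',im[:,:,::-1])
import pickle;pickle.dump(P,open('w1.pkl','wb'))
T=P['camera_from_world'];print(P['fx'],-T[:3,:3].T@T[:3,3],T[2,:3]);print(log.r)
E
```

```text
416.7598339594611 [ 0.38830309 -0.31412312  0.43118212] [ 0.32587377  0.00591799 -0.94539477]
[[0.4927816538080129, 0.37177129302927164, 0.0733039658600286, 1.560558827060794, -0.028542367128931163, 1.2118967278627382, 2.1565241562630444], [0.47253329676239864, -0.3130963019264132, 0.2889433704531825], [-0.0006391708270350948, -0.007281766211044059, 0.9999731697545226, 0.0004765633164061026]]
```

View pics/w1.png

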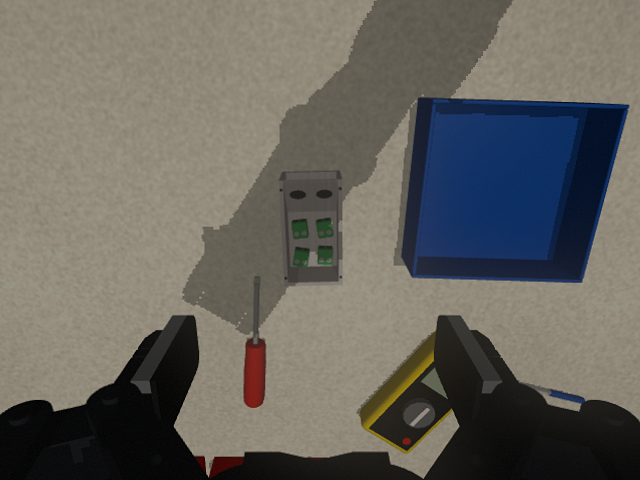

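Emit:
step_arm:
  series:
    - [0.07, 0, 0, 0, 0, 0.1, 1]
    - [0.14, 0, 0, 0, 0, 0.1, 1]
    - [0.21, 0, 0, 0, 0, 0.1, 1]
    - [0.28, 0, 0, 0, 0, 0.1, 1]
    - [0.33, 0, 0, 0, 0, 0.1, 1]

```text
clock: 2.85
tcp_pos: [0.4728, -0.3123, 0.3396]
tool_rot: [0.003, -0.008, 0.94, 0.342]
contact_force: [0.3, 0.6, -1.0]
finger_gap: 0.0858
grasp_force: 0.0
```

```bash
python3 -c "
import log;print(log.r)"
```

```text
[[0.8285118925987248, 0.6472618851649798, -0.01680036939771001, 1.1607118659460383, -0.46608201170215835, 1.8479230301463745, 2.390055431499454], [0.4728202075888045, -0.3122619818728334, 0.3396469475464572], [0.002558309057000459, -0.00782364898638705, 0.939788273792575, 0.3416580834888571]]
```

The wrist view shows the housing rim from (281,172)-(341,172) at the raked end to (287,283)-(342,283) at the flat end. The screwdriver tip at (257,278) is clear of where the fingers will go. Next I'll refine the housing pose and fit the arm kinematics, to plan a reachable tip.

```bash
cat > kin.py <<'E'
import numpy as np,json
from scipy.spatial.transform import Rotation as R
from scipy.optimize import least_squares
lo=np.array([-3.08,-.24,-1.43,0,-1.52,.17,-2.89]);hi=np.array([3.08,2.05,1.35,2.5,4.66,1.96,2.89])
L=[json.loads(l) for l in open('log.jsonl')]
def rot(q):return R.from_quat([q[1],q[2],q[3],q[0]])
def chain(p,q,sg):
    # p: d1,d3,d5,d7,a4,a4b,a6,yaw0,yaw7
    r=R.from_euler('z',p[7]);x=np.array([0,0,p[0]]);pts=[x]
    off=[0,[0,0,0],[0,0,0]]
    lens=[None,None,[p[4],0,p[1]],[-p[5],0,0],[0,0,p[2]],[p[6],0,0],[0,0,p[3]]]
    for i in range(7):
        r=r*R.from_euler('zyzyzyz'[i],sg[i]*q[i])
        if lens[i] is not None:x=x+r.apply(lens[i]);pts.append(x)
    return x,r*R.from_euler('z',p[8]),pts
def res(p,sg):
    o=[]
    for q,t,w in L:
        x,r,_=chain(p,q,sg);o+=list((x-t)*5)+list((r.inv()*rot(w)).as_rotvec())
    return np.array(o)
def fit():
    best=None
    for a in(-1,1):
     for b in(-1,1):
      for c in(-1,1):
       for d in(-1,1):
        sg=[a,1,b,1,c,1,d]
        for y7 in(0,np.pi/2,np.pi,-np.pi/2):
            f=least_squares(lambda p:np.r_[res(p,sg),p[4:7]*.01],[.3,.56,.39,.35,0,0,0,0,y7],max_nfev=60)
            if best is None or f.cost<best[0]:best=(f.cost,f.x,sg)
    return best
E
python3 - <<'E'
from kin import *;import pickle
b=fit();print(b[0],b[1].round(4),b[2]);pickle.dump(b,open('kin.pkl','wb'))
from h import plane
P=pickle.load(open('w1.pkl','rb'))
h=plane(P,[(342.5,283),(286.5,284),(280,172),(341.5,172)],.045);print(h.round(4),h.mean(0))
E
```

```text
0.0009136988782641611 [ 2.5960e-01  5.6790e-01  3.7940e-01  3.6280e-01  1.0600e-02 -8.0000e-04
  3.3000e-03 -4.4000e-02  1.5293e+00] [-1, 1, -1, 1, -1, 1, -1]
[[ 0.5761 -0.2838  0.045 ]
 [ 0.578  -0.3411  0.045 ]
 [ 0.4626 -0.3462  0.045 ]
 [ 0.4617 -0.2888  0.045 ]] [ 0.51959904 -0.31496161  0.045     ]
```

```bash
cat > plan.py <<'E'
from kin import *;import pickle
_,p,sg=pickle.load(open('kin.pkl','rb'))
def ik(t,r,q0,w=.02):
    f=lambda q:np.r_[(chain(p,q,sg)[0]-t)*5,(chain(p,q,sg)[1].inv()*r).as_rotvec(),w*(q-q0)]
    s=least_squares(f,np.clip(q0,lo+1e-3,hi-1e-3),bounds=(lo,hi));q=s.x
    x,rr,pts=chain(p,q,sg);return q,np.linalg.norm(x-t),np.degrees((rr.inv()*r).magnitude()),pts
def tool(psi,th,flip):  # housing yaw psi, tip th (deg)
    Rh=R.from_euler('z',psi,degrees=True)*R.from_euler('y',-th,degrees=True)
    return Rh*R.from_matrix(np.array([[-1,0,0],[0,1,0],[0,0,-1.]]))*R.from_euler('z',180*flip,degrees=True)
E
python3 - <<'E'
from plan import *
bc=np.array([.479,-.13])
q0=np.array(L[2][0])
for psi in range(-120,121,30):
  for fl in (0,1):
    d=np.array([np.cos(np.radians(psi)),np.sin(np.radians(psi))])
    q=q0;out=[];worst=0
    for k in np.linspace(0,1,8):
        t=np.r_[np.array([.52,-.314])*(1-k)+(bc+.03*d)*k,.25];q,e,a,_=ik(t,tool(2+(psi-2)*k,0,fl),q);worst=max(worst,e*1000+a)
    w1=worst
    for th in np.arange(10,99,11):
        t=np.r_[bc+.035*d,.25-.10*th/98];q,e,a,pts=ik(t,tool(psi,th,fl),q);out.append(round(e*1000+a,1))
    print(psi,fl,'carry',round(w1,1),'tip',out,'q',q.round(2),'minz',round(min(x[2] for x in pts[:-1]),2), 'm',round(min((q-lo).min(),(hi-q).min()),2))
E
```

```text
-120 0 carry 0.0 tip [np.float64(0.0), np.float64(0.0), np.float64(0.0), np.float64(0.0), np.float64(0.0), np.float64(0.0), np.float64(0.0), np.float64(0.0), np.float64(0.0)] q [-0.71  1.39  0.81  1.6   0.49  1.49 -0.82] minz 0.1 m 0.47
-120 1 carry 0.2 tip [np.float64(0.0), np.float64(6.7), np.float64(16.6), np.float64(24.6), np.float64(30.3), np.float64(33.4), np.float64(34.1), np.float64(32.8), np.float64(35.0)] q [-0.91  1.64  1.35  1.64  0.    1.29 -2.89] minz 0.14 m 0.0
-90 0 carry 0.0 tip [np.float64(0.0), np.float64(0.0), np.float64(0.0), np.float64(0.0), np.float64(0.0), np.float64(0.0), np.float64(0.0), np.float64(0.0), np.float64(0.0)] q [-1.02  1.46  0.95  2.    0.71  0.9  -1.06] minz 0.1 m 0.4
-90 1 carry 0.2 tip [np.float64(0.0), np.float64(0.0), np.float64(0.0), np.float64(0.0), np.float64(13.3), np.float64(27.3), np.float64(44.1), np.float64(62.1), np.float64(64.0)] q [-1.29  1.87  1.35  2.33 -0.56  0.17 -2.89] minz 0.09 m 0.0
-60 0 carry 0.0 tip [np.float64(0.0), np.float64(0.1), np.float64(0.1), np.float64(0.1), np.float64(0.5), np.float64(0.1), np.float64(1.4), np.
[... 2502 characters left out ...]
 tip [np.float64(0.0), np.float64(0.0), np.float64(0.0), np.float64(0.0), np.float64(0.0), np.float64(0.0), np.float64(0.0), np.float64(0.0), np.float64(0.0)] q [ 0.69  1.2   0.03  1.6  -0.89  1.96  1.28] minz 0.1 m 0.0
120 0 carry 18.9 tip [np.float64(26.6), np.float64(33.2), np.float64(37.0), np.float64(38.1), np.float64(36.8), np.float64(34.0), np.float64(30.8), np.float64(28.2), np.float64(26.6)] q [ 1.05  1.75 -1.43  1.28 -0.01  1.88  2.89] minz 0.08 m 0.0
120 1 carry 0.2 tip [np.float64(0.0), np.float64(0.0), np.float64(0.0), np.float64(0.0), np.float64(0.0), np.float64(0.0), np.float64(0.1), np.float64(0.2), np.float64(0.2)] q [ 0.9   1.46 -0.87  1.26 -0.28  1.96  0.57] minz 0.1 m 0.0
```

Emit:
step_arm:
  series:
    - [-0.07, 0, 0, 0, 0, -0.1, 1]
    - [-0.14, 0, 0, 0, 0, -0.15, 1]
    - [-0.21, 0, 0, 0.05, 0, -0.2, 1]
    - [-0.28, 0, 0, 0.09, 0, -0.2, 1]
    - [-0.333, 0, 0, 0.095, 0, -0.2, 1]
    - [-0.333, 0, 0, 0.095, 0, -0.2, 1]

```text
clock: 3.45
tcp_pos: [0.5233, -0.3054, 0.2405]
tool_rot: [0.001, -0.014, 1.0, -0.003]
contact_force: [0.2, 0.4, -0.3]
finger_gap: 0.0853
grasp_force: 0.0
```

Emit:
step_arm:
  series:
    - [0, 0, -0.07, 0, 0, 0, 1]
    - [0, 0, -0.14, 0, 0, 0, 1]
    - [0, 0, -0.21, 0, 0, 0, 1]
    - [0, 0, -0.28, 0, 0, 0, 1]
    - [0, 0, -0.35, 0, 0, 0, 1]
    - [0, 0, -0.42, 0, 0, 0, 1]
    - [0, 0, -0.49, 0, 0, 0, 1]
    - [0, 0, -0.56, 0, 0, 0, 1]

```text
clock: 4.25
tcp_pos: [0.5198, -0.3123, 0.2397]
tool_rot: [-0.003, 0.549, 0.836, -0.002]
contact_force: [-0.1, -0.3, 0.4]
finger_gap: 0.0856
grasp_force: 0.0
```

Emit:
step_arm:
  series:
    - [0, 0, -0.07, 0, 0, 0, 1]
    - [0, 0, -0.14, 0, 0, 0, 1]
    - [0, 0, -0.21, 0, 0, 0, 1]
    - [0, 0, -0.28, 0, 0, 0, 1]
    - [0, 0, -0.35, 0, 0, 0, 1]
    - [0, 0, -0.42, 0, 0, 0, 1]
    - [0, 0, -0.49, 0, 0, 0, 1]
    - [0, 0, -0.56, 0, 0, 0, 1]

```text
clock: 5.05
tcp_pos: [0.52, -0.3123, 0.2397]
tool_rot: [-0.004, 0.92, 0.392, -0.001]
contact_force: [1.0, 0.3, 0.9]
finger_gap: 0.0855
grasp_force: 0.0
```

```bash
python3 -c "
import log;print(log.r)
from kin import *
print(rot(log.r[2]).as_matrix().round(4))"
```

```text
[[0.06248158261898672, 0.5682977169864197, 0.7577173860779953, 1.5390389761128627, -0.409556418485092, 1.206561054108886, 0.12738767368995202], [0.520032480926442, -0.31230418511231917, 0.2396935614687654], [-0.004149508785350347, 0.9198993582739625, 0.3921321014440856, -0.0006060041564021642]]
[[ 0.6925  0.7214 -0.0044]
 [ 0.7214 -0.6924  0.0072]
 [ 0.0021 -0.0081 -1.    ]]
```

Emit:
step_arm:
  series:
    - [0, 0, -0.07, 0, 0, -0.02, 1]
    - [0, 0, -0.14, 0, 0, -0.06, 1]
    - [0, 0, -0.21, 0, 0, -0.1, 1]
    - [0, 0, -0.28, 0, 0, -0.14, 1]
    - [-0.003, -0.002, -0.34, 0.001, -0.004, -0.18, 1]
    - [-0.003, -0.002, -0.367, 0.001, -0.004, -0.22, 1]
    - [-0.003, -0.002, -0.367, 0.001, -0.004, -0.26, 1]
    - [-0.003, -0.002, -0.367, 0.001, -0.004, -0.26, 1]

```text
clock: 5.85
tcp_pos: [0.5198, -0.313, 0.1071]
tool_rot: [-0.002, 1.0, 0.022, -0.001]
contact_force: [-0.3, 0.1, -0.5]
finger_gap: 0.0854
grasp_force: 0.0
```

```bash
python3 - <<'E'
import log;print(log.r)
from kin import *
from h import *
print(rot(log.r[2]).as_matrix().round(4))
P=robot.camera_params('wrist');im=robot.read_camera('wrist');cv2.imwrite('pics/w2.png',im[:,:,::-1])
import pickle;pickle.dump(P,open('w2.pkl','wb'))
E
```

```text
[[0.013616395984594078, 0.7578621758869442, 0.8730115749270584, 1.7164323783756905, -0.6772119920937498, 1.0018431354276014, -0.388739543435572], [0.5197842005722768, -0.3130247609743071, 0.10712998764556239], [-0.0019098207141109006, 0.9997633146554642, 0.021648057118680807, -0.0010143357163412844]]
[[ 0.9991  0.0433 -0.0021]
 [ 0.0433 -0.9991  0.0038]
 [-0.0019 -0.0039 -1.    ]]
```

View pics/w2.png

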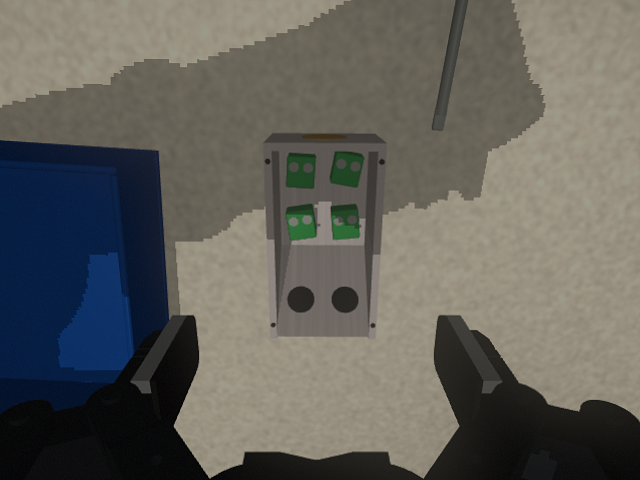

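The housing is centred between the fingers, with rim corners (264,143), (385,143), (378,336) and (272,336). The screwdriver tip at (437,128) is clear.

```bash
python3 - <<'E'
from plan import *
from h import plane
P=pickle.load(open('w2.pkl','rb'))
h=plane(P,[(264,143),(385.5,143),(378.5,336.5),(271.5,336.5)],.045);print(h.round(4),h.mean(0))
b=fit();print(b[0],b[1].round(3));pickle.dump(b,open('kin.pkl','wb'))
import plan;plan.p=b[1]
bc=np.array([.479,-.13])
for psi in(60,75,90):
    d=np.array([np.cos(np.radians(psi)),np.sin(np.radians(psi))])
    for zt in(.14,.17):
        q=np.array(L[-1][0]);o=[]
        for k in np.linspace(0,1,10):
            q,e,a,_=ik(np.r_[np.array([.52,-.314])*(1-k)+(bc+.035*d)*k,.2],tool(2+(psi-2)*k,0,1),q);o.append(round(e*1000+a,1))
        qc=q
        for th in np.arange(8,101,8):
            t=np.r_[bc+.035*d,.2-(.2-zt)*th/98];q,e,a,pts=ik(t,tool(psi,th,1),q);o.append(round(e*1000+a,1))
        print(psi,zt,max(o),qc.round(2),q.round(2),np.array(pts).round(2)[1:].tolist())
E
```

```text
[[ 0.5778 -0.2848  0.045 ]
 [ 0.5804 -0.3434  0.045 ]
 [ 0.4723 -0.3501  0.045 ]
 [ 0.4695 -0.2894  0.045 ]] [ 0.5249889  -0.31693337  0.045     ]
0.0025242791858691963 [ 0.241  0.573  0.372  0.358  0.002  0.006 -0.005 -0.041  1.532]
60 0.14 0.0 [-0.35  0.43  0.73  1.86 -0.34  0.98  0.01] [ 0.81  1.14  0.09  2.03 -1.2   1.74  1.58] [[0.34, -0.39, 0.48], [0.35, -0.4, 0.48], [0.32, -0.41, 0.11], [0.32, -0.41, 0.1], [0.5, -0.1, 0.14]]
60 0.17 0.0 [-0.35  0.43  0.73  1.86 -0.34  0.98  0.01] [ 0.79  1.08  0.11  2.05 -1.2   1.77  1.55] [[0.34, -0.38, 0.51], [0.34, -0.38, 0.51], [0.32, -0.41, 0.14], [0.32, -0.41, 0.13], [0.5, -0.1, 0.17]]
75 0.14 0.0 [-0.31  0.4   0.66  1.89 -0.3   0.95  0.22] [ 0.76  1.15  0.06  1.83 -1.03  1.81  1.42] [[0.36, -0.38, 0.47], [0.37, -0.38, 0.48], [0.4, -0.44, 0.11], [0.4, -0.44, 0.1], [0.49, -0.1, 0.14]]
75 0.17 0.0 [-0.31  0.4   0.66  1.89 -0.3   0.95  0.22] [ 0.75  1.1   0.08  1.84 -1.04  1.84  1.39] [[0.36, -0.36, 0.5], [0.36, -0.37, 0.5], [0.4, -0.44, 0.14], [0.4, -0.44, 0.13], [0.49, -0.1, 0.17]]
90 0.14 0.0 [-0.26  0.37  0.58  1.91 -0.25  0.93  0.44] [ 0.69  1.18  0.05  1.63 -0.88  1.93  1.31] [[0.4, -0.35, 0.46], [0.4, -0.36, 0.46], [0.48, -0.45, 0.11], [0.48, -0.45, 0.1], [0.48, -0.09, 0.14]]
90 0.17 0.0 [-0.26  0.37  0.58  1.91 -0.25  0.93  0.44] [ 0.68  1.13  0.07  1.65 -0.89  1.96  1.29] [[0.39, -0.34, 0.48], [0.39, -0.35, 0.49], [0.48, -0.45, 0.14], [0.48, -0.45, 0.13], [0.48, -0.09, 0.17]]
```

Emit:
step_arm:
  series:
    - [0, 0, 0, 0.006, -0.005, -0.06, 1]
    - [0, 0, 0, 0.006, -0.005, -0.12, 1]
    - [0, 0, 0, 0.006, -0.005, -0.17, 1]
    - [0, 0, 0, 0.006, -0.005, -0.19, 1]
    - [0, 0, 0, 0.006, -0.005, -0.19, 0.2]
    - [0, 0, 0, 0.006, -0.005, -0.19, -0.5]
    - [0, 0, 0, 0.006, -0.005, -0.19, -1]
    - [0, 0, 0, 0.006, -0.005, -0.19, -1]

```text
clock: 6.7
tcp_pos: [0.5246, -0.3179, 0.0166]
tool_rot: [0.001, 1.0, 0.022, 0.002]
contact_force: [-0.7, 0.2, 7.3]
finger_gap: 0.0589
grasp_force: 66.9
```

Emit:
step_arm:
  series:
    - [0, 0, 0, 0, 0, 0.08, -1]
    - [0, 0, 0, 0, 0, 0.16, -1]
    - [0, 0, 0, 0, 0, 0.24, -1]
    - [0, 0, 0, 0, 0, 0.32, -1]
    - [0, 0, 0, 0, 0, 0.38, -1]
    - [0, 0, 0, 0, 0, 0.38, -1]

```text
clock: 7.3
tcp_pos: [0.5249, -0.319, 0.2095]
tool_rot: [0.003, 1.0, 0.022, 0.004]
contact_force: [0.2, 0.1, -4.3]
finger_gap: 0.0588
grasp_force: 67.7
```

Emit:
step_arm:
  series:
    - [0, 0, 0.06, -0.01, 0.06, 0, -1]
    - [0, 0, 0.12, -0.02, 0.13, 0, -1]
    - [0, 0, 0.19, -0.03, 0.2, 0, -1]
    - [0, 0, 0.26, -0.04, 0.27, 0, -1]
    - [0, 0, 0.33, -0.05, 0.34, 0, -1]
    - [0, 0, 0.4, -0.06, 0.4, 0, -1]
    - [0, 0, 0.46, -0.06, 0.43, 0, -1]
    - [0, 0, 0.525, -0.06, 0.44, 0, -1]

```text
clock: 8.1
tcp_pos: [0.4931, -0.0939, 0.2036]
tool_rot: [-0.001, 0.839, 0.545, 0.0]
contact_force: [0.5, -0.6, -3.9]
finger_gap: 0.0593
grasp_force: 67.8
```

```bash
python3 - <<'E'
import log;print(log.r,robot:=log.s['finger_gap'])
from kin import *
print(rot(log.r[2]).as_matrix().round(4))
E
```

```text
[[-0.3562704716997977, 0.4203410098104317, 0.7212271182355283, 1.867118240659733, -0.333464703851512, 0.9788278834321145, 0.09289242202921731], [0.49306179050371285, -0.0939020200301833, 0.20356583655453367], [-0.0013464855453917104, 0.838599723185707, 0.5447463230168964, 0.00036716359125403314]] 0.059285874406015474
[[ 4.065e-01  9.136e-01 -9.000e-04]
 [ 9.136e-01 -4.065e-01  2.700e-03]
 [ 2.100e-03 -1.900e-03 -1.000e+00]]
```

Emit:
step_arm:
  series:
    - [0.06, -0.026, 0, 0, 0, 0, -1]
    - [0.11, -0.049, 0, 0, 0, 0, -1]
    - [0.17, -0.076, 0, 0, 0, 0, -1]
    - [0.23, -0.102, 0, 0, 0, -0.02, -1]
    - [0.29, -0.129, 0, 0, 0, -0.04, -1]
    - [0.35, -0.156, 0, 0, 0, -0.06, -1]
    - [0.4, -0.178, 0, 0, 0, -0.08, -1]
    - [0.44, -0.196, 0, 0, 0, -0.1, -1]

```text
clock: 8.9
tcp_pos: [0.4934, -0.0987, 0.153]
tool_rot: [-0.265, 0.737, 0.471, 0.406]
contact_force: [0.0, 0.1, -3.7]
finger_gap: 0.0589
grasp_force: 67.9
```

```bash
python3 - <<'E'
import log;print(log.r,log.s['finger_gap'])
from kin import *
m=rot(log.r[2]).as_matrix();print(m.round(4), 'tip',np.degrees(np.arctan2(np.hypot(*m[:2,2]),-m[2,2])))
E
```

```text
[[0.55755987701818, 0.7129545784821631, 0.29999439601005057, 2.025757065294645, -1.1197855693053125, 1.359869259048799, 1.225245183930855], [0.49339292084937464, -0.09873378554812484, 0.1529958143887455], [-0.2649356233579759, 0.7367036015742301, 0.4713426643076977, 0.4060948309284421]] 0.058850604861266254
[[ 0.2258  0.9097  0.3486]
 [ 0.4793 -0.4153  0.7732]
 [ 0.8481 -0.0075 -0.5298]] tip 58.00858379578496
```

Emit:
step_arm:
  series:
    - [0.02, -0.009, 0, 0, 0.003, 0, -1]
    - [0.04, -0.018, 0, 0, 0.006, 0, -1]
    - [0.06, -0.027, 0, 0, 0.008, 0, -1]
    - [0.08, -0.036, 0, 0, 0.008, 0, -1]
    - [0.1, -0.044, 0, 0, 0.008, 0, -1]
    - [0.12, -0.053, 0, 0, 0.008, 0, -1]
    - [0.14, -0.062, 0, 0, 0.008, 0, -1]
    - [0.16, -0.071, 0, 0, 0.008, 0, -1]

```text
clock: 9.7
tcp_pos: [0.494, -0.0933, 0.1548]
tool_rot: [-0.349, 0.649, 0.417, 0.533]
contact_force: [0.8, -0.1, -4.5]
finger_gap: 0.059
grasp_force: 68.1
```

Emit:
step_arm:
  series:
    - [0.02, -0.009, 0, 0, 0, 0, -1]
    - [0.04, -0.018, 0, 0, 0, 0, -1]
    - [0.06, -0.027, 0, 0, 0, 0, -1]
    - [0.08, -0.036, 0, 0, 0, 0, -1]
    - [0.1, -0.044, 0, 0, 0, 0, -1]
    - [0.12, -0.053, 0, 0, 0, 0, -1]
    - [0.14, -0.062, 0, 0, 0, 0, -1]
    - [0.15, -0.066, 0, 0, 0, 0, -1]

```text
clock: 10.5
tcp_pos: [0.4939, -0.0931, 0.1543]
tool_rot: [-0.417, 0.548, 0.351, 0.634]
contact_force: [-0.1, -0.2, -3.7]
finger_gap: 0.0589
grasp_force: 68.3
```

Emit:
step_arm:
  series:
    - [0, 0, 0, 0, 0, 0, -1]
    - [0, 0, 0, 0, 0, 0, -1]
    - [0, 0, 0, 0, 0, 0, -1]
    - [0, 0, 0, 0, 0, 0, -1]

```text
clock: 10.9
tcp_pos: [0.494, -0.0932, 0.1552]
tool_rot: [-0.416, 0.549, 0.353, 0.633]
contact_force: [0.1, -0.2, -3.7]
finger_gap: 0.0591
grasp_force: 68.3
```

```bash
python3 - <<'E'
import log;print(log.r,log.s['finger_gap'])
from kin import *;from h import *
m=rot(log.r[2]).as_matrix();print(m.round(4), 'tip',np.degrees(np.arctan2(np.hypot(*m[:2,2]),-m[2,2])))
a=robot.read_camera('scene')[180:420,120:440,::-1];b=robot.read_camera('top')[220:370,280:480,::-1]
o=np.zeros((600,800,3),np.uint8);o[:300,:400]=cv2.resize(a,(400,300));o[:600,400:]=cv2.resize(b,(800,600))[:, 200:600];cv2.imwrite('pics/p1.png',o)
E
```

```text
[[0.8118447128009388, 1.1447633462996603, 0.027880408741585094, 1.9499297463505603, -1.1733044707809839, 1.7609297365865872, 1.526992357230141], [0.49401678289775136, -0.09317020823387756, 0.1551572680317048], [-0.41553261166884037, 0.5493076672070595, 0.35260279323265764, 0.6334548173245973]] 0.05907433969991131
[[-0.0512  0.9138  0.4029]
 [-0.1391 -0.406   0.9032]
 [ 0.989  -0.0098  0.1479]] tip 98.50320382001384
```

View pics/p1.png

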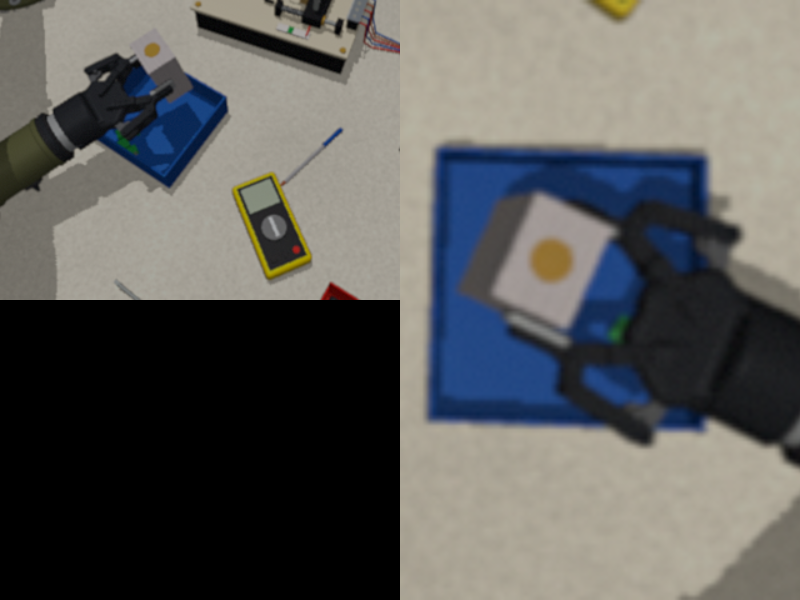

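Emit:
step_arm:
  series:
    - [-0.06, 0.027, 0, 0, 0, 0.02, -1]
    - [-0.12, 0.053, 0.001, 0, 0, 0.04, -1]
    - [-0.18, 0.08, 0.002, 0, 0, 0.06, -1]
    - [-0.24, 0.107, 0.002, 0, 0, 0.08, -1]
    - [-0.3, 0.133, 0.003, 0, 0, 0.1, -1]
    - [-0.36, 0.16, 0.004, 0, 0, 0.1, -1]
    - [-0.42, 0.187, 0.005, 0, 0, 0.1, -1]
    - [-0.48, 0.213, 0.005, 0, 0, 0.1, -1]

```text
clock: 11.8
tcp_pos: [0.4934, -0.0931, 0.206]
tool_rot: [-0.168, 0.8, 0.518, 0.252]
contact_force: [0.0, 0.5, -4.5]
finger_gap: 0.0591
grasp_force: 67.8
```

Emit:
step_arm:
  series:
    - [-0.06, 0.027, 0, 0, 0, 0, -1]
    - [-0.12, 0.053, 0.001, 0, 0.03, 0, -1]
    - [-0.18, 0.08, 0.002, 0, 0.08, 0, -1]
    - [-0.24, 0.107, 0.002, 0, 0.14, 0, -1]
    - [-0.27, 0.12, 0.003, 0, 0.2, 0, -1]
    - [-0.27, 0.12, 0.003, 0, 0.26, 0, -1]
    - [-0.27, 0.12, 0.003, 0, 0.26, 0, -1]

```text
clock: 12.5
tcp_pos: [0.4921, 0.0443, 0.2038]
tool_rot: [-0.007, 0.835, 0.549, -0.003]
contact_force: [-0.1, -1.1, -2.1]
finger_gap: 0.059
grasp_force: 67.9
```

```bash
python3 - <<'E'
import log;print(log.r,log.s['finger_gap'])
from kin import *;from h import *
m=rot(log.r[2]).as_matrix();print(m.round(4))
b=robot.read_camera('top')[240:340,260:430,::-1];w=robot.read_camera('wrist')[:,:,::-1]
o=np.zeros((600,800,3),np.uint8);o[:300,:510]=cv2.resize(b,(510,300));o[300:,:400]=cv2.resize(w,(400,300));cv2.imwrite('pics/p2.png',o)
for n in('top','scene'):
    im=robot.read_camera(n)[:,:,::-1];hs=cv2.cvtColor(np.ascontiguousarray(im),cv2.COLOR_BGR2HSV)
    g=cv2.inRange(hs,(50,110,40),(80,255,255));k,_,st,c=cv2.connectedComponentsWithStats(g)
    print(n,[(c[i].round(1).tolist(),int(st[i,4])) for i in range(1,k) if st[i,4]>6])
E
```

```text
[[-0.5729592850695993, 0.3928998790358664, 0.6260716566263453, 1.8758530744765203, -0.28415107593671374, 0.9737593759272039, -0.22563553776571268], [0.4921451778184142, 0.044316669900909156, 0.203799133553727], [-0.006709725542355749, 0.835476570215591, 0.5494769233553922, -0.002998483588664321]] 0.05896090186649546
[[ 0.3961  0.9181 -0.0124]
 [ 0.9182 -0.3961  0.0079]
 [ 0.0024 -0.0145 -0.9999]]
top [([516.9, 127.6], 1237), ([207.4, 253.9], 9), ([398.3, 294.5], 35), ([385.3, 302.2], 29), ([397.0, 302.1], 42), ([391.6, 308.4], 40)]
scene [([375.8, 151.6], 8), ([352.0, 203.5], 10), ([227.2, 283.6], 45), ([220.0, 292.0], 148)]
```

View pics/p2.png

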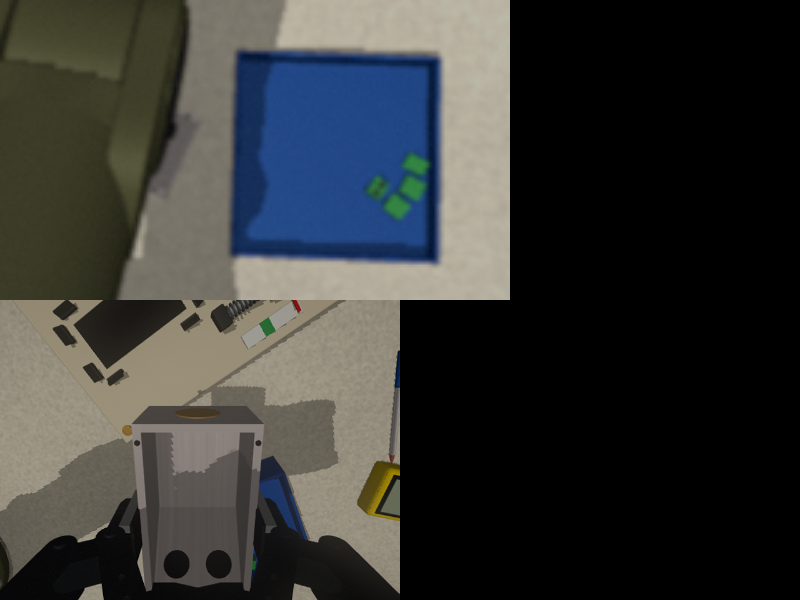

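All four plugs are in the bin and the housing is empty. I'll go beside the nest at the nest's yaw and look closely.

Emit:
step_arm:
  series:
    - [0, 0, -0.07, -0.05, 0.06, 0, -1]
    - [0, 0, -0.14, -0.09, 0.12, 0, -1]
    - [0, 0, -0.21, -0.13, 0.18, 0, -1]
    - [0, 0, -0.28, -0.16, 0.23, 0, -1]
    - [0, 0, -0.35, -0.17, 0.24, 0, -1]
    - [0, 0, -0.42, -0.17, 0.24, 0, -1]
    - [0, 0, -0.469, -0.17, 0.24, 0, -1]
    - [0, 0, -0.469, -0.17, 0.24, 0, -1]

```text
clock: 13.5
tcp_pos: [0.4089, 0.1554, 0.2048]
tool_rot: [-0.005, 0.997, 0.083, -0.0]
contact_force: [-0.1, 0.6, -3.1]
finger_gap: 0.0589
grasp_force: 67.8
```

```bash
python3 - <<'E'
import log;print(log.r,log.s['finger_gap'])
from kin import *;from h import *
m=rot(log.r[2]).as_matrix();print(m.round(4))
P=robot.camera_params('wrist');im=robot.read_camera('wrist')
cv2.imwrite('pics/w3.png',im[:,:,::-1])
import pickle;pickle.dump(P,open('w3.pkl','wb'))
E
```

```text
[[-1.0912072056278983, 0.3575629236849565, 0.928736583646253, 2.0164866085989455, -0.3671500534575303, 0.9372146119437023, -1.375535861946319], [0.4088831340223033, 0.15541021227744786, 0.2048307732401294], [-0.004714116027564334, 0.9965568522401276, 0.0827781089241971, -4.523561708456632e-05]] 0.05891285120360797
[[ 9.863e-01  1.650e-01 -9.000e-04]
 [ 1.650e-01 -9.863e-01  9.400e-03]
 [ 7.000e-04 -9.400e-03 -1.000e+00]]
```

View pics/w3.png

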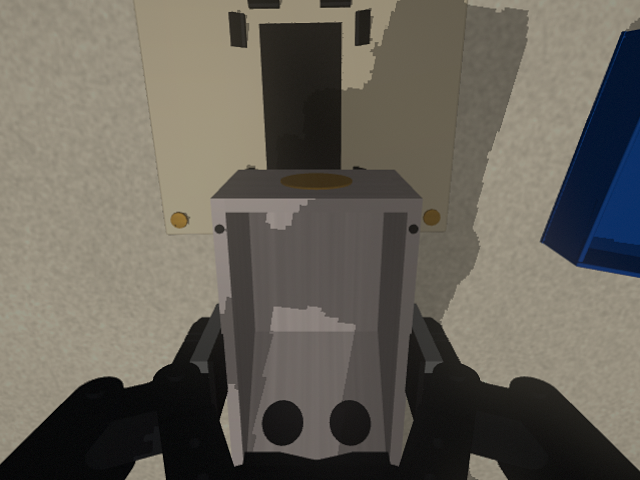

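The flat-end rim corners are at (211,198) and (421,198). The black nest patch has far corners (260,24) and (341,22), the far locators are at (238,29) and (362,27), and the near screws are at (179,219) and (431,217).

```bash
python3 - <<'E'
from h import *;import pickle
P=pickle.load(open('w3.pkl','rb'))
f=lambda uv,z:plane(P,uv,z)
s=f([(179,219.5),(431.5,217)],.069);print('screws',s.round(4),s.mean(0),'yaw',np.degrees(np.arctan2(s[0,0]-s[1,0],s[0,1]-s[1,1]))*-1)
b=f([(260,24),(341,22),(341,170),(267,170)],.068);print('patch',b.round(4),[np.degrees(np.arctan2(*(b[i]-b[j])[[1,0]])) for i,j in((0,3),(1,2))])
l=f([(247,12),(245,48),(355.5,10),(357,45)],.079);print('loc top',l.round(4))
for z in(.225,.23,.235,.24):
    r=f([(211,198),(421,198)],z);print(z,r.round(4),np.linalg.norm(r[0]-r[1]),r.mean(0))
r=f([(211,198),(421,198)],.2048+.0285);m=r.mean(0);d=r[0]-r[1];yaw=np.arctan2(-d[0],d[1]);print('hyaw',np.degrees(yaw))
# from the housing's flat-end to its centre, relative TCP
c=m[:2]-.055*np.array([np.cos(yaw),np.sin(yaw)]);print('centre',c)
# corner lines of side rim: back corners
print('rear rim',f([(239,464),(392,464)],.2048+.0285).round(4))
# top view far/near screws for box yaw
E
```

```text
screws [[0.3902 0.2511 0.069 ]
 [0.4217 0.0778 0.069 ]] [0.40590965 0.16443138 0.069     ] yaw 10.300545710382902
patch [[0.5221 0.2103 0.068 ]
 [0.5312 0.1623 0.068 ]
 [0.4433 0.1457 0.068 ]
 [0.4349 0.1949 0.068 ]] [np.float64(10.023411505155591), np.float64(10.686154024048623)]
loc top [[0.5258 0.2167 0.079 ]
 [0.5068 0.2158 0.079 ]
 [0.5371 0.1555 0.079 ]
 [0.5193 0.151  0.079 ]]
0.225 [[0.456  0.1955 0.225 ]
 [0.4666 0.1332 0.225 ]] 0.06322553994674138 [0.46127441 0.16437736 0.225     ]
0.23 [[0.4575 0.1944 0.23  ]
 [0.4676 0.1347 0.23  ]] 0.060634933387004576 [0.4625481  0.16454037 0.23      ]
0.235 [[0.4589 0.1933 0.235 ]
 [0.4687 0.1361 0.235 ]] 0.05804432682726776 [0.46382178 0.16470338 0.235     ]
0.24 [[0.4604 0.1922 0.24  ]
 [0.4698 0.1375 0.24  ]] 0.055453720267530954 [0.46509546 0.16486639 0.24      ]
hyaw 9.678065701944782
centre [0.40917149 0.15540179]
rear rim [[0.3625 0.1755 0.2333]
 [0.3721 0.1219 0.2333]]
```

Emit:
step_arm:
  series:
    - [-0.004, 0, 0.006, 0.06, 0.02, 0, -1]
    - [-0.004, 0, 0.006, 0.12, 0.038, 0, -1]
    - [-0.004, 0, 0.006, 0.134, 0.042, -0.02, -1]
    - [-0.004, 0, 0.006, 0.134, 0.042, -0.07, -1]
    - [-0.004, 0, 0.006, 0.134, 0.042, -0.13, -1]
    - [-0.004, 0, 0.006, 0.134, 0.042, -0.17, -1]
    - [-0.004, 0, 0.006, 0.134, 0.042, -0.19, -1]
    - [-0.004, 0, 0.006, 0.134, 0.042, -0.19, -1]

```text
clock: 14.35
tcp_pos: [0.4752, 0.1769, 0.1088]
tool_rot: [-0.0, 0.996, 0.091, -0.001]
contact_force: [-0.8, 0.8, -3.6]
finger_gap: 0.0588
grasp_force: 67.7
```

```bash
python3 - <<'E'
import log;print(log.r,log.s['finger_gap'])
from kin import *;from h import *
m=rot(log.r[2]).as_matrix();print(m.round(4))
P=robot.camera_params('wrist');im=robot.read_camera('wrist')[:,:,::-1]
t=robot.read_camera('top')[:,:,::-1];s=robot.read_camera('scene')[:,:,::-1]
np.savez('n1.npz',im=im,t=t,s=s)
import pickle;pickle.dump(P,open('w4.pkl','wb'))
o=np.zeros((600,800,3),np.uint8)
o[:400,:]=cv2.resize(im[60:260,120:520],(800,400),interpolation=cv2.INTER_CUBIC)   # x2 from (120,60)
o[400:,:300]=cv2.resize(t[240:320,210:330],(300,200),interpolation=cv2.INTER_CUBIC)
o[400:,310:690]=cv2.resize(s[120:220,260:450],(380,200),interpolation=cv2.INTER_CUBIC)
cv2.imwrite('pics/n1.png',o)
E
```

```text
[[-0.8970327136578615, 0.5826400014522046, 0.7637040737023397, 1.9773240336562552, -0.5573362753293547, 0.8048734350912599, -1.2018483420359694], [0.4752227310229562, 0.17693776374231246, 0.10882443369586019], [-0.00018731487701720336, 0.9958349989596634, 0.09116283906838141, -0.0013987612864281374]] 0.058823891663358364
[[ 9.834e-01  1.816e-01 -2.800e-03]
 [ 1.816e-01 -9.834e-01  1.000e-04]
 [-2.800e-03 -6.000e-04 -1.000e+00]]
```

View pics/n1.png

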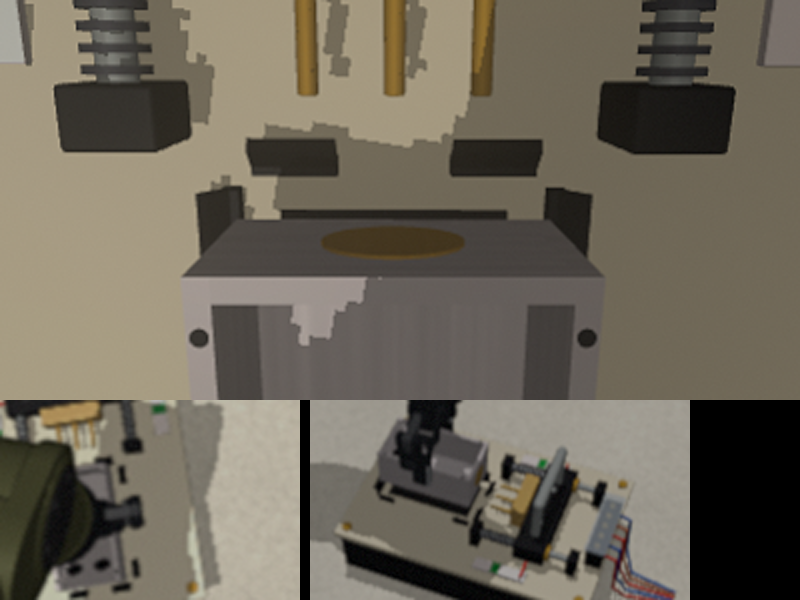

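The housing hovers over the nest and is centred laterally: the bottom flat edge runs 238–552, the locators' inner edges are at 243/545 and the pins average 395. Next is the axial offset, from the far locator base (row 176 in the crop) and the housing's bottom edge (row 220).

```bash
python3 - <<'E'
from h import *;import pickle
P=pickle.load(open('w4.pkl','rb'));f=lambda u,v,z:plane(P,[(120+u/2,60+v/2)],z)[0]
u=np.array([np.cos(np.radians(10.4)),np.sin(np.radians(10.4)),0]);t=np.array([.4752,.1769,0])
g=lambda p:(round(float((p-t)@u),4),round(float((p-t)@[-u[1],u[0],0]),4))
for z in(.088,.0913,.094):print('bottom edge',z,g(f(238,220,z)),g(f(552,220,z)))
for z in(.131,.136,.139):print('rim edge',z,g(f(184,276,z)),g(f(603,276,z)))
for z in(.068,.074):print('far loc',z,g(f(295,176,z)),g(f(495,176,z)))
print('far loc top edge .079',g(f(295,140,.079)))
print('side inner .079',g(f(243,190,.079)),g(f(545,190,.079)),'.068..',g(f(243,220,.07)),g(f(545,220,.07)))
print('patch far .068',g(f(283,210,.068)),g(f(507,210,.068)))
print('pins .09',[g(f(x,95,.087)) for x in(307,394,483)])
T=robot.camera_params('top')
E
```

```text
bottom edge 0.088 (0.0539, 0.0307) (0.054, -0.031)
bottom edge 0.0913 (0.0546, 0.0301) (0.0547, -0.0304)
bottom edge 0.094 (0.0551, 0.0296) (0.0552, -0.0299)
rim edge 0.131 (0.0538, 0.0311) (0.0539, -0.0308)
rim edge 0.136 (0.0551, 0.0299) (0.0552, -0.0295)
rim edge 0.139 (0.0559, 0.0291) (0.056, -0.0287)
far loc 0.068 (0.0597, 0.0215) (0.0598, -0.0219)
far loc 0.074 (0.0606, 0.0208) (0.0606, -0.0212)
far loc top edge .079 (0.0684, 0.0199)
side inner .079 (0.0584, 0.031) (0.0585, -0.0309) .068.. (0.0505, 0.0329) (0.0506, -0.033)
patch far .068 (0.0523, 0.0244) (0.0524, -0.0248)
pins .09 [(0.0774, 0.0165), (0.0775, 0.0001), (0.0775, -0.0167)]
```

Emit:
step_arm:
  series:
    - [0, 0, 0, 0.004, 0.001, -0.01, -1]
    - [0, 0, 0, 0.004, 0.001, -0.02, -1]
    - [0, 0, 0, 0.004, 0.001, -0.03, -1]
    - [0, 0, 0, 0.004, 0.001, -0.038, -1]
    - [0, 0, 0, 0.004, 0.001, -0.044, -1]
    - [0, 0, 0, 0.004, 0.001, -0.044, -1]

```text
clock: 15.1
tcp_pos: [0.4777, 0.1783, 0.0873]
tool_rot: [-0.0, 0.996, 0.091, -0.001]
contact_force: [0.8, 0.8, -4.2]
finger_gap: 0.0585
grasp_force: 67.7
```

Emit:
step_arm:
  series:
    - [0, 0, 0, 0, 0, -0.003, -1]
    - [0, 0, 0, 0, 0, -0.005, -1]
    - [0, 0, 0, 0, 0, -0.007, -1]
    - [0, 0, 0, 0, 0, -0.007, -1]

```text
clock: 15.5
tcp_pos: [0.478, 0.1783, 0.0846]
tool_rot: [-0.001, 0.996, 0.091, -0.0]
contact_force: [-1.4, 0.3, 1.3]
finger_gap: 0.0589
grasp_force: 68.2
```

Emit:
step_arm:
  series:
    - [0, 0, 0, 0, 0, 0, 0.2]
    - [0, 0, 0, 0, 0, 0, 1]
    - [0, 0, 0, 0, 0, 0, 1]
    - [0, 0, 0, 0, 0, 0, 1]
    - [0, 0, 0, 0, 0, 0.05, 1]
    - [0, 0, 0, 0, 0, 0.12, 1]
    - [0, 0, 0, 0, 0, 0.2, 1]
    - [0, 0, 0, 0, 0, 0.25, 1]

```text
clock: 16.3
tcp_pos: [0.4788, 0.178, 0.2118]
tool_rot: [-0.001, 0.996, 0.091, 0.001]
contact_force: [0.7, -0.1, -0.5]
finger_gap: 0.0859
grasp_force: 0.0
```

```bash
python3 - <<'E'
import log;print(log.r,log.s['finger_gap'])
from kin import *;from h import *
m=rot(log.r[2]).as_matrix();print(m.round(4))
P=robot.camera_params('wrist');im=robot.read_camera('wrist')[:,:,::-1]
import pickle;pickle.dump(P,open('w5.pkl','wb'));cv2.imwrite('pics/w5.png',im)
E
```

```text
[[-0.9891842615870869, 0.46716515230202005, 0.8817773964481475, 1.8375023735516665, -0.4182938508676107, 1.0319639942879688, -1.328787967017281], [0.47879451948560836, 0.17799793018698978, 0.21180919504128157], [-0.0006269008777228712, 0.9958584927920093, 0.0909086124500529, 0.0010457111088127875]] 0.08594996955964652
[[ 0.9835  0.1811  0.002 ]
 [ 0.1811 -0.9835  0.0014]
 [ 0.0022 -0.0011 -1.    ]]
```

View pics/w5.png

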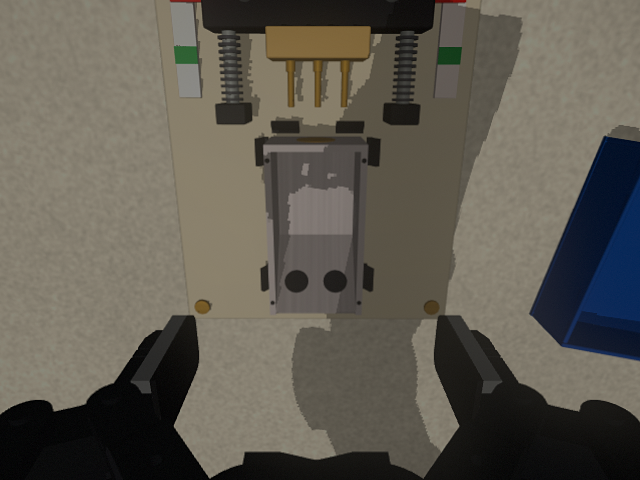

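The housing sits squarely between the corner locators, with rim x from 265 to 366 and rows 145–313. The pointers are at rest and the green bands are at (187,55) and (449,55). Now I'll turn 90° and go over the bar.

Emit:
step_arm:
  series:
    - [0, 0, 0.07, 0.03, 0.006, 0.02, 1]
    - [0, 0, 0.14, 0.06, 0.012, 0.03, 1]
    - [0, 0, 0.21, 0.1, 0.018, 0.03, 1]
    - [0, 0, 0.28, 0.14, 0.024, 0.03, 0.5]
    - [0, 0, 0.35, 0.18, 0.03, 0.03, 0.3]
    - [0, 0, 0.42, 0.22, 0.04, 0.03, 0.3]
    - [0, 0, 0.49, 0.26, 0.048, 0.03, 0.3]
    - [0, 0, 0.56, 0.26, 0.048, 0.03, 0.3]

```text
clock: 17.15
tcp_pos: [0.6099, 0.2025, 0.2232]
tool_rot: [0.0, 0.777, 0.629, -0.0]
contact_force: [0.0, -0.5, -0.3]
finger_gap: 0.0554
grasp_force: 0.0
```

Emit:
step_arm:
  series:
    - [0, 0, 0.07, 0, 0, 0, 0.3]
    - [0, 0, 0.14, 0, 0, 0, 0.3]
    - [0, 0, 0.19, 0, 0, 0, 0.3]
    - [0, 0, 0.19, 0, 0, 0, 0.3]

```text
clock: 17.55
tcp_pos: [0.6079, 0.2021, 0.2239]
tool_rot: [-0.0, 0.639, 0.769, -0.001]
contact_force: [-1.3, -0.2, 0.2]
finger_gap: 0.0554
grasp_force: 0.0
```

```bash
python3 - <<'E'
import log;print(log.r,log.s['finger_gap'])
from kin import *;from h import *
m=rot(log.r[2]).as_matrix();print(m.round(4))
P=robot.camera_params('wrist');im=robot.read_camera('wrist')[:,:,::-1]
import pickle;pickle.dump(P,open('w6.pkl','wb'));cv2.imwrite('pics/w6.png',im)
E
```

```text
[[-0.5837523502444076, 0.5593898668438092, 0.387319751161964, 1.4706488208799442, -0.22093540937572342, 1.15609574949935, 0.02354422790277794], [0.6079483121233642, 0.20212481476115346, 0.22393529279647303], [-0.00044912025492577765, 0.6391972684224112, 0.7690425165958087, -0.0005079373090892383]] 0.05538031528719103
[[-1.829e-01  9.831e-01 -1.300e-03]
 [ 9.831e-01  1.829e-01 -2.000e-04]
 [ 0.000e+00 -1.400e-03 -1.000e+00]]
```

View pics/w6.png

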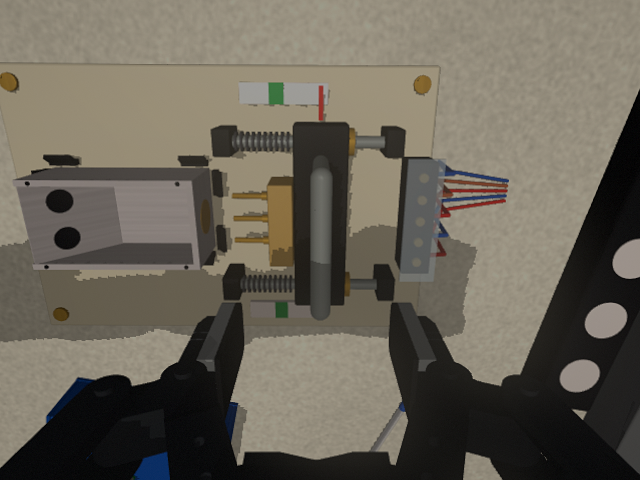

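The bar runs from about (321,165) to (320,315), and the pins and housing are clear of the fingers. Pointer is at (321,97), at rest.

```bash
python3 - <<'E'
from h import *;import pickle
P=pickle.load(open('w6.pkl','rb'))
b=plane(P,[(321,168),(320.3,312)],.146);print(b.round(4),b.mean(0).round(4),np.linalg.norm(b[0]-b[1]))
s=robot.sense();u=np.array([.983,.183,0]);c=b.mean(0)
print('need',(c-s['tcp_pos']),'along u',(c-s['tcp_pos'])@u,'along v',(c-s['tcp_pos'])@[-.183,.983,0])
E
```

```text
[[0.6024 0.2464 0.146 ]
 [0.6182 0.1613 0.146 ]] [0.6103 0.2039 0.146 ] 0.08657314649676771
need [ 0.00239512  0.00170978 -0.07796564] along u 0.002667287423267036 along v 0.0012424045973206891
```

Emit:
step_arm:
  series:
    - [0, 0, 0, 0.004, 0.003, -0.06, 0.3]
    - [0, 0, 0, 0.004, 0.003, -0.12, 0.3]
    - [0, 0, 0, 0.004, 0.003, -0.17, 0.3]
    - [0, 0, 0, 0.004, 0.003, -0.194, 0.3]
    - [0, 0, 0, 0.004, 0.003, -0.194, -0.3]
    - [0, 0, 0, 0.004, 0.003, -0.194, -1]
    - [0, 0, 0, 0.004, 0.003, -0.194, -1]
    - [0, 0, 0, 0.004, 0.003, -0.194, -1]

```text
clock: 18.4
tcp_pos: [0.6102, 0.2038, 0.1289]
tool_rot: [0.0, 0.64, 0.769, 0.0]
contact_force: [-2.8, 0.0, 5.3]
finger_gap: 0.0099
grasp_force: 58.6
```

Emit:
step_arm:
  series:
    - [0, 0, 0, -0.01, -0.002, 0, -1]
    - [0, 0, 0, -0.02, -0.004, 0, -1]
    - [0, 0, 0, -0.03, -0.0055, 0, -1]
    - [0, 0, 0, -0.04, -0.0075, 0, -1]
    - [0, 0, 0, -0.05, -0.009, 0, -1]
    - [0, 0, 0, -0.059, -0.011, 0, -1]
    - [0, 0, 0, -0.059, -0.011, 0, -1]
    - [0, 0, 0, -0.059, -0.011, 0, -1]

```text
clock: 19.2
tcp_pos: [0.5848, 0.1992, 0.129]
tool_rot: [0.003, 0.64, 0.769, 0.003]
contact_force: [11.1, 2.9, -3.8]
finger_gap: 0.0097
grasp_force: 58.6
```

```bash
python3 - <<'E'
from h import *
s=robot.sense();d=s['tcp_pos']-np.array([.6102,.2038,.1289]);print(s['tcp_pos'],d@[.983,.183,0],d,s['contact_force'],s['finger_gap'])
P=robot.camera_params('wrist');im=np.ascontiguousarray(robot.read_camera('wrist')[:,:,::-1])
cv2.imwrite('pics/w7.png',im)
E
```

```text
[0.58477393 0.19919066 0.12897691] -0.02583733392863706 [-2.54260670e-02 -4.60934481e-03  7.69137765e-05] [11.12149992  2.87863615 -3.83149733] 0.009676224323608216
```

View pics/w7.png

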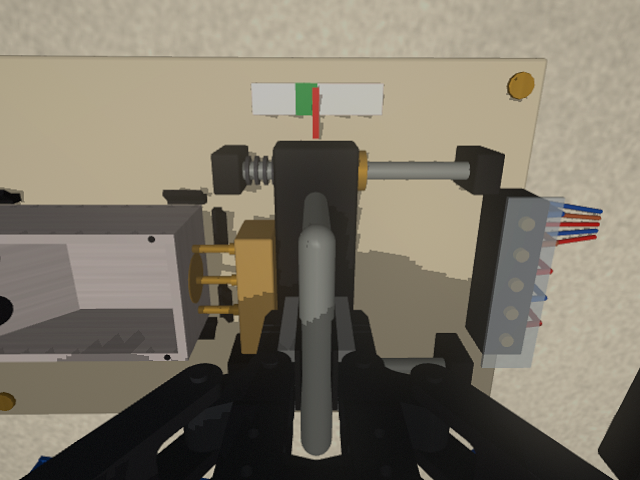

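The pointer at x=316 is at the right edge of the green band (296–316, about 2 px/mm), so it needs about 5 mm more pull.

Emit:
step_arm:
  series:
    - [0, 0, 0, -0.004, -0.001, 0, -1]
    - [0, 0, 0, -0.008, -0.0015, 0, -1]
    - [0, 0, 0, -0.0105, -0.002, 0, -1]
    - [0, 0, 0, -0.0105, -0.002, 0, -1]
    - [0, 0, 0, -0.0105, -0.002, 0, -1]
    - [0, 0, 0, -0.0105, -0.002, 0, -1]

```text
clock: 19.85
tcp_pos: [0.5803, 0.1984, 0.129]
tool_rot: [0.003, 0.64, 0.769, 0.004]
contact_force: [12.5, 2.8, -6.2]
finger_gap: 0.0099
grasp_force: 58.6
```

```bash
python3 - <<'E'
from h import *
s=robot.sense();d=s['tcp_pos']-np.array([.6102,.2038,.1289]);print(s['tcp_pos'],d@[.983,.183,0],s['contact_force'],s['finger_gap'])
im=np.ascontiguousarray(robot.read_camera('wrist')[:,:,::-1]);h=cv2.cvtColor(im,cv2.COLOR_BGR2HSV)[70:145,200:420]
for n,m in(('green',cv2.inRange(h,(50,110,40),(80,255,255))),('red',cv2.inRange(h,(0,150,60),(8,255,255)))):
    y,x=np.nonzero(m);print(n,len(x),x.min()+200,x.max()+200,x.mean()+200,y.min()+70,y.max()+70)
    
E
```

```text
[0.58029193 0.19843124 0.12901512] -0.030382118529098917 [12.49865978  2.81612997 -6.17341725] 0.009883175421027027
green 394 306 326 316.4416243654822 84 114
red 293 312 318 315.3447098976109 88 138
```

```bash
python3 -c "
from cell import robot
print(robot.finish_job())"
```

```text
the job is handed in; nothing more can be done
None
```

The job is handed in at about 20 s of the 54 s allowed: all four plugs are in the bin, the empty housing is in the nest with its flat end to the pins, and the arm is holding the slide at 30 mm with the pointer I checked (the +y one) in the middle of its green band.

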